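Focus-drive pulley held on the shaft flat

ROBOT

A 6-joint arm with a two-finger parallel gripper is mounted at the origin on the work surface. World frame = base frame: x ahead of the robot, y to its left, z up, the work surface at z = 0. Lengths are in mm, angles in rad, forces in N, time in s.
With the tool pointing down it reaches from about 300 to 775 mm from the base axis. Payload 14.6 kg.
Tool frame: the origin (TCP) lies at the centre of the arm's flange, where the gripper is bolted on; the fingertips stand 173 mm ahead of it and the grasp point (between the pads) lies 155 mm ahead of it; z points along the fingers, y is the line along which they close (so a half turn about z gives the same grasp; the last joint's range is limited). The gripper opens to 85 mm and grips with 20 to 120 N. Pads are 22 mm wide; open, the fingers measure 114 mm over their backs; the gripper's body (76 mm by 85 mm) begins 54 mm behind the grasp point. The pads swing forward as they close: fully open they stand 13 mm farther back than shut.
Start: joints at [-1.216, 0.3, 1.521, -0, 1.321, -0.067], TCP at [225.164, -501.789, 404.681] pointing down, gripper open.
Joint ranges: [-3.03, 3.03], [-0.79, 2.21], [0.23, 2.52], [-1.04, 4.18], [0, 3.07], [-2.55, 2.55]. Speed limits (rad/s): [2.22, 2.22, 2.57, 3.14, 3.14, 3.14].

INTERFACE

Orientations are given as a unit quaternion [w, x, y, z].
In Python, from rig import bot, eyes gives the robot as it stands. Calls block until the motion is done:
- bot.move_to(position, orientation): joint-space move of the TCP to a pose.
- bot.servo_line(position, attitude=None, speed=150, until_force=None): straight line of the TCP; attitude=None keeps the orientation; speed is the mean speed in mm/s. With until_force (N) it stops when the force on the tool has changed by that much, and returns True; else False.
- bot.move_joints(angles): joint-space move.
- bot.move_gripper(opening, grip_force=None): finger opening in mm; grip_force is the grip in N (None keeps the last); returns when the fingers have stopped.
- bot.dwell(seconds).
- bot.ik(position, orientation): joint angles nearest the present ones, or None.
- eyes.read_camera(name): name is "scene" or "top" or "wrist"; returns a dict with "image" (384x512x3 uint8, blue, green, red), "depth" (384x512 float32, mm along the optical axis (not along the pixel's ray), 0 where there is no reading), "fovy" (degrees; the focal length in pixels is half the picture's height over the tangent of half this angle, whatever the lens; pixels are square), "cx", "cy" (the principal point, pixels), "eye" and "attitude" of the camera in the world; the wrist camera has in their place "mount" (4x4, takes a point from camera to tool coordinates, whose origin is the TCP and whose axes are the flange's). Camera axes: x right, y down, z forward; pixel columns grow to the right and rows downward; lengths in mm; the calibration is good to about 2 mm. A picture is of the moment at which its call begins: read the wrist's pose just before it.
A pose or a line that the arm cannot do raises bot.MotionError and nothing moves.
- bot.finish_job(): hands the job in; it is judged then, once.
Trained networks look in the newest picture that a camera, given by its name, has taken for a name from the list of things; names that differ only in an ending like _2 or _b are one class to them, and where a whole thing is asked for, a point or a joint stands for the part that bears it (a point fixed in the world has none). Each returns a list of dicts, best first, with "p" (0 to 1); they miss things now and then, are a little off and sometimes report something else, mostly with a low value. They report only what shows in the picture. A call takes as long as a camera call.
- eyes.look_for(camera, target): "pixel" ([row, column] in pixels, amid what is visible of it).
- eyes.trace(camera, target): "pixels" (384x512 bool, what is visible of it) and "pixel" ([row, column] in pixels, amid what is visible of it).
Readings, each from a call of its own:
- bot.read_clock(): time.
- bot.read_joint_positions(): joint angles.
- bot.read_qvel(): joint speeds.
- bot.read_effort(): joint torques, N m.
- bot.read_ee_pos(): TCP position.
- bot.read_tool_rot(): TCP orientation.
- bot.read_ft_force(): force on the tool from outside, world axes, zero at the start.
- bot.read_moment(): the same for the moment, N m.
- bot.read_grip_width(): finger opening in mm.
- bot.read_grip_force(): force on a finger pad.
Only numpy, scipy, OpenCV 4.12 (cv2) and the standard library are available. Lean on these libraries where they do the work, as an engineer would, in place of code of your own. Each camera call takes 0.05 s, during which the arm holds its last target. There are 200 camera calls.

TASK

Switch the focus-drive controller off at its toggle before you turn the drive's shaft; then pinch the shaft and turn it until your fingers sit squarely on its flat, with the flat facing straight out of the bracket's open side, away from the upright plate. Slip the hubbed toothed pulley over the shaft, hub up, with its set screw over the flat and its hub flush with the end of the shaft, and finish still holding it there in the fingers, ready for the screw to be tightened. Leave the other things on the bench where they are.

Things in the scene. Friction and masses are not known exactly. Their poses are not given: they have to be found in the camera images.
- controller: Controller of the drive, a cream box 150 (x) x 160 (y) x 70 mm high, fixed. Origin: centre of its underside; its front with the display faces -x, z up. On its flat top, 72 mm above the bench, stands only the bat toggle, 40 mm in front (-x) of the centre; its hinge lies 74 mm above the bench, along the box's y axis.
- toggle (a joint): Lean of the toggle in rad about the controller's y axis: +0.4 = leaning to the controller's +x (back) side = on, -0.4 = leaning to its -x (front) side = off. It is an over-centre switch that snaps to either end by itself once past upright; it takes about 2.5 N at the tip to move.
- toggle_tip (a point): Tip of the steel bat of the toggle, 40 mm from its hinge along the bat; the bat is 8 mm thick at its foot and 12 mm near the tip.
- drive: Focus drive, fixed: geared motor, shaft up, in an aluminium L bracket. Origin: on the shaft axis at bench height; z up. The bracket's upright plate (8 mm thick, 100 wide, top 142 mm above the bench) stands 65 mm from the shaft axis on the +x side; -x is the open side. The level leg below the shaft is 90 mm wide, its top 120 mm above the bench, with a boss 40 mm wide, 3 mm high and 4 screw heads.
- flat: Ground flat of the steel shaft; turns with it. Origin: on the axis at the shaft's upper end, 166 mm above the bench; x points out through the flat, z up. The upright shaft is 16 mm in diameter, cut flat 5 mm from its axis (13 mm over the flat) over its upper 35 mm, end chamfered 1.5 mm; below it is round for 8 mm. It turns endlessly either way against 0.04 N m and stays where left.
- flat_mark (a point): Middle of the flat: on its face, 5 mm from the shaft axis and 15 mm below the shaft's end.
- pulley: The toothed pulley to fit, aluminium, 84 to 170 g, loose, hub up. Flanged rim 54 mm wide, 14 high; hub 30 mm wide, 12 high; bore 17.5 mm through, 2 mm chamfer below. Origin: centre of its underside; z up; x along the set screw, outwards. The screw's point stands into the bore to 6.2 mm from the axis, 20 mm above the underside: it passes the shaft only over the flat (within about 18 degrees).
- hub_top (a point): Centre of the upper face of the pulley's hub, 26 mm above its underside.
- screw_head (a point): Outer end of the pulley's cap-head set screw (7 mm head), which stands out of the hub to 24 mm from the pulley's axis, 20 mm above the underside.
- idler: A belt idler, aluminium, 50 mm in diameter, 18 mm high, without hub or screw: lies loose on the bench, not needed, to be left alone. Origin: centre of its underside.
- hexkey: A bent hex key of 5 mm steel lying flat, 105 mm long: leave alone. Origin: middle of its long leg.
- objective1: A microscope objective, 29 mm in diameter, 45 mm high, standing: leave alone. Origin: centre of its underside.
- objective2: A microscope objective, 29 mm in diameter, 38 mm high, standing: leave alone. Origin: centre of its underside.
- eyepiece: A black eyepiece, 35 mm in diameter, 48 mm high, standing: leave alone. Origin: centre of its underside.
- slidebox: A box of slides, 85 x 100 x 34 mm: leave alone. Origin: centre of its underside.
- petri: A closed dish, 63 mm in diameter, 14 mm high: leave alone. Origin: centre of its underside.
- oilbottle: A small amber bottle, 28 mm in diameter, 62 mm high: leave alone. Origin: centre of its underside.

How it is judged (in metres and radians):
On the way, in this order (a step that is already met when the one before it is completed fails the run):
1. the controller is switched off: its toggle leans fully to the front (value of joint toggle below -0.3 rad), for 0.2 s.
2. the fingers sit squarely on the shaft's flat (at least 1 N) and the flat faces the open side of the bracket within 0.2 rad (contact force between the fingers and flat above 1 N and angle between the x axis of flat and the x axis of drive, either way round below 0.2 rad and x of flat_mark in the frame of drive below 0 m), for 0.2 s.
At the end, for the whole second after the job is handed in: Toggle off; flat facing the open side within 0.25 rad; pulley upright within 0.12 rad, centred on the shaft within 2.5 mm, set screw over the flat within 0.22 rad, hub flush with the shaft end within 3.5 mm, at rest, still gripped with 1.5 N or more (value of joint toggle below -0.3 rad and angle between the x axis of flat and the x axis of drive, either way round below 0.25 rad and x of flat_mark in the frame of drive below 0 m and angle between the x axis of pulley and the x axis of flat, either way round below 0.22 rad and x of screw_head in the frame of flat above 0 m and horizontal distance between hub_top and flat below 0.0025 m and z of hub_top in the frame of flat between -0.0035 and 0.0035 m and angle between pulley's own z axis and vertical below 0.12 rad and contact force between the fingers and pulley above 1.5 N and linear speed of pulley below 0.02 m/s); the arm keeps its last pose, push and grip.
It fails at once if the shaft is turned while the controller is still on (value of joint toggle above 0 rad and angular speed of flat above 0.4 rad/s).
It fails at once if another thing on the bench is moved by more than 30 mm (distance of any of idler, hexkey, objective1, objective2, eyepiece, slidebox, petri, oilbottle from where it was at the start of the episode above 0.03 m).
It also fails if it takes over 72 s, if anything falls off the work surface, if the arm or the gripper's body presses on something with over 40 N, if the wrist force passes 120 N, or if a joint passes its speed limit or range.

## Working session

There is one attempt and no reset: what is moved stays moved. The work goes in short steps, each a Python script; the robot and the scene stay as the last script left them, time stands still between calls to the robot, and variables do not carry over. Pictures are saved under pics/ and viewed, at most 10 in all, crops included, and the job is handed in when it is done.

```bash
ls; mkdir -p pics; cat > h.py <<'E'
import numpy as np, cv2
from scipy.spatial.transform import Rotation as R
from rig import bot, eyes
def rot(q): return R.from_quat([q[1],q[2],q[3],q[0]])
def pose(c):
    """camera dict -> (Rcw, eye); wrist pose read now"""
    if 'mount' in c:
        M=np.array(c['mount']);Rt=rot(bot.read_tool_rot()).as_matrix();t=np.array(bot.read_ee_pos())
        return Rt@M[:3,:3],Rt@M[:3,3]+t
    a=np.array(c['attitude']); 
    return (a[:3,:3] if a.ndim==2 else rot(a).as_matrix()),np.array(c['eye'])
def cloud(c):
    Rc,e=pose(c);d=c['depth'];f=192/np.tan(np.radians(c['fovy'])/2)
    v,u=np.mgrid[0:384,0:512]
    P=np.stack([(u-c['cx'])/f*d,(v-c['cy'])/f*d,d],-1)@Rc.T+e
    P[d<=0]=np.nan
    return P
def ray(c,px,z):
    "pixel [row,col] onto plane z"
    Rc,e=pose(c);f=192/np.tan(np.radians(c['fovy'])/2)
    r=Rc@np.array([(px[1]-c['cx'])/f,(px[0]-c['cy'])/f,1]);return e+r*(z-e[2])/r[2]
def proj(c,p):
    Rc,e=pose(c);f=192/np.tan(np.radians(c['fovy'])/2);q=Rc.T@(np.array(p)-e)
    return [q[1]/q[2]*f+c['cy'],q[0]/q[2]*f+c['cx']]
def down(yaw):
    "tool down, closing line (tool y) at world angle yaw"
    y=np.array([np.cos(yaw),np.sin(yaw),0]);z=np.array([0,0,-1.]);x=np.cross(y,z)
    q=R.from_matrix(np.stack([x,y,z],1)).as_quat();return [q[3],q[0],q[1],q[2]]
E
python3 - <<'E'
from h import *
for n in ['top','scene']:
    c=eyes.read_camera(n);print(n,c['fovy'],c['cx'],c['cy'],c['eye'],c['attitude'])
    cv2.imwrite(f'pics/{n}1.png',c['image']);np.save(n+'1.npy',c,allow_pickle=True)
    P=cloud(c)
    for t in ['controller','toggle_tip','drive','flat','flat_mark','pulley','hub_top','screw_head','idler','hexkey','objective1','objective2','eyepiece','slidebox','petri','oilbottle']:
        for r in eyes.look_for(n,t)[:2]:
            i,j=[int(round(x)) for x in r['pixel']];print(t,round(r['p'],2),i,j,np.round(P[i,j],0))
print(bot.read_tool_rot(),bot.read_clock())
E
```

```text
pics
rig.py
top 43.45407236111073 255.91171228981946 192.57318721898812 [ 455.34727643  -67.11170377 1325.71522953] [-0.04885826  0.71168764 -0.70003432  0.03264235]
controller 0.95 230 123 [497. 308.  74.]
drive 0.75 139 300 [ 758. -155.   17.]
drive 0.73 195 227 [587.  34. 126.]
flat 0.32 187 325 [ 626. -225.    6.]
pulley 0.83 187 324 [ 627. -223.    2.]
hub_top 0.77 189 324 [ 622. -224.   -4.]
screw_head 0.67 189 325 [ 622. -226.   -2.]
idler 0.72 256 335 [ 439. -251.   19.]
objective1 0.46 128 209 [777.  94.  50.]
objective2 0.46 128 209 [777.  94.  50.]
slidebox 0.76 159 386 [ 702. -387.   31.]
petri 0.74 140 298 [ 756. -150.   13.]
oilbottle 0.43 146 157 [724. 232.  59.]
scene 57.03997346791414 255.2786854436272 189.54400332474023 [1199.35429114  176.59794798  732.86326668] [-0.2250536   0.52160131  0.7604324  -0.31468321]
controller 0.95 221 396 [543. 309.  72.]
drive 0.74 210 285 [nan nan nan]
flat_mark 0.29 211 284 [667.  54. 134.]
pulley 0.55 201 188 [ 631. -227.   24.]
pulley 0.53 249 193 [ 764. -143.   14.]
hub_top 0.69 203 190 [ 633. -220.   20.]
screw_head 0.55 202 195 [ 628. -207.   24.]
idler 0.48 159 211 [ 439. -251.   19.]
hexkey 0.55 174 140 [ 568. -430.    4.]
objective1 0.77 282 284 [786.  98.  40.]
objective1 0.56 264 251 [763.  11.  31.]
objective2 0.77 282 284 [786.  98.  40.]
objective2 0.56 264 251 [763.  11.  31.]
eyepiece 0.65 172 320 [396.  87.  40.]
eyepiece 0.56 200 190 [ 629. -222.   27.]
slidebox 0.9 204 120 [ 717. -385.   35.]
petri 0.56 247 190 [ 763. -151.   17.]
oilbottle 0.81 282 348 [736. 230.  43.]
oilbottle 0.65 212 285 [668.  57. 133.]
[ 9.16280113e-06  9.77847584e-01  2.09318185e-01 -3.15035447e-06] 1.7
```

```bash
python3 - <<'E'
import cv2
a=cv2.imread('pics/top1.png');b=cv2.imread('pics/scene1.png')
a=cv2.resize(a[110:290,80:400],(800,450),interpolation=cv2.INTER_CUBIC);cv2.imwrite('pics/top1c.png',a)
b=cv2.resize(b[140:310,120:460],(800,400),interpolation=cv2.INTER_CUBIC);cv2.imwrite('pics/scene1c.png',b)
E
```

```text
(no output)
```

View pics/top1c.png

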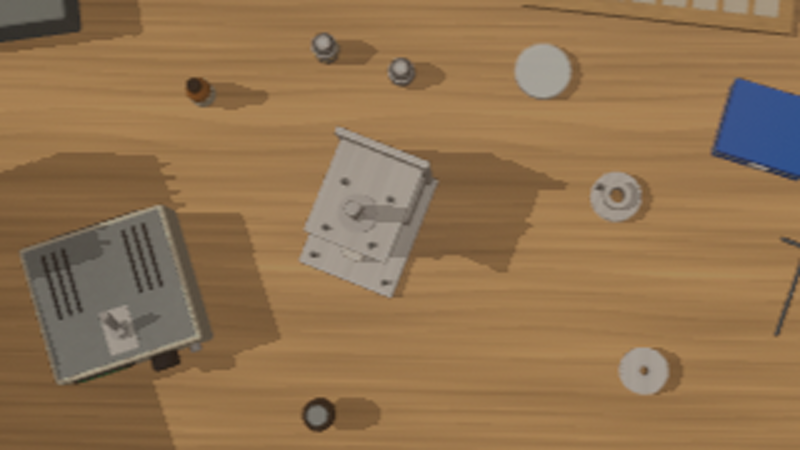

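View pics/scene1c.png

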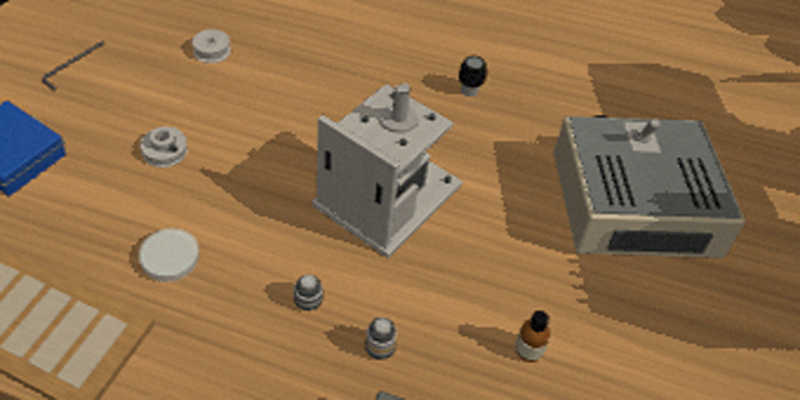

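The top view shows the controller at lower left with its toggle at crop (118,325), leaning up-left (on). The drive is in the middle: shaft at (353,210), plate towards the upper right. The pulley is at (616,196) with its screw pointing up-left. The idler is the one at (643,371). Next I'll get the geometry from depth.

```bash
python3 - <<'E'
from h import *
for n in ['top','scene']:
    c=np.load(n+'1.npy',allow_pickle=True).item();P=cloud(c)
    def reg(cx,cy,r,z0,z1):
        m=(np.hypot(P[...,0]-cx,P[...,1]-cy)<r)&(P[...,2]>z0)&(P[...,2]<z1);return P[m]
    for nm,a in dict(ctl=(500,305,140,66,80),leg=(600,30,100,114,131),plate=(640,20,110,136,148),shaft=(590,34,40,150,175),tog=(470,310,70,90,125),pul=(627,-223,45,10,18),hub=(627,-223,40,20,32),idl=(439,-251,45,14,25)).items():
        Q=reg(*a)
        if len(Q)>3:
            print(n,nm,len(Q),cv2.minAreaRect(Q[:,:2].astype(np.float32)),np.median(Q,0).round(1))
c=np.load('scene1.npy',allow_pickle=True).item()
E
```

```text
top ctl 3368 ((504.5517272949219, 308.88751220703125), (150.14678955078125, 161.7323455810547), 18.99721908569336) [504.5 308.5  73. ]
top leg 1396 ((600.9373168945312, 38.4104118347168), (99.43098449707031, 105.68898010253906), 71.96021270751953) [602.2  39.3 121.6]
top plate 143 ((632.6644897460938, 17.253582000732422), (92.55689239501953, 85.56755828857422), 11.334285736083984) [650.2  24.  142.8]
top shaft 34 ((587.1272583007812, 47.00444793701172), (11.830448150634766, 15.177591323852539), 55.144798278808594) [586.8  45.7 166.7]
top tog 33 ((477.012939453125, 299.11004638671875), (17.543807983398438, 9.696006774902344), 16.376911163330078) [475.5 298.3 106.4]
top pul 166 ((622.50927734375, -225.8367919921875), (52.578224182128906, 50.307369232177734), 89.6998062133789) [ 620.5 -227.    15.1]
top hub 86 ((622.5977172851562, -225.19375610351562), (29.894197463989258, 45.353328704833984), 7.312252998352051) [ 623.8 -224.4   25.5]
top idl 262 ((433.4268798828125, -256.3320617675781), (47.825870513916016, 49.02476119995117), 1.0186271667480469) [ 433.6 -256.1   18.6]
scene ctl 2714 (
[... 387 characters left out ...]
 141.9]
scene shaft 55 ((587.1803588867188, 43.61760711669922), (14.057258605957031, 15.447526931762695), 48.201873779296875) [590.   44.  162.7]
scene tog 29 ((479.7315673828125, 296.5213928222656), (9.033712387084961, 10.966238975524902), 12.916332244873047) [479.5 295.3 107. ]
scene pul 129 ((622.0073852539062, -229.42039489746094), (49.501678466796875, 51.852195739746094), 35.81599044799805) [ 629.9 -225.7   14.7]
scene hub 82 ((621.5564575195312, -227.464599609375), (32.08562469482422, 30.962709426879883), 26.271947860717773) [ 623.9 -227.7   25.8]
scene idl 129 ((431.62860107421875, -259.7487487792969), (50.97180938720703, 47.027671813964844), 1.2775360345840454) [ 433.2 -259.2   18.6]
```

```bash
python3 - <<'E'
from h import *
a=np.radians(19);x=np.array([np.cos(a),np.sin(a),0]);hg=np.array([504,307,0])-40*x
c=eyes.read_camera('wrist');print(c['fovy'],c['cx'],c['cy'],np.round(c['mount'],3).tolist())
def J(p,y):
    o=[]
    for k in (0,np.pi):
        q=bot.ik(p,down(y+k));o.append(None if q is None else np.round(q,2).tolist())
    return o
print(J(list((hg+48*x)[:2])+[271],a+np.pi/2))
bot.move_gripper(0,40)
ya=a-np.pi/2
if abs(bot.ik(list((hg+48*x)[:2])+[271],down(ya))[5])>2.2: ya+=np.pi
s=hg+48*x
bot.move_to([s[0],s[1],360],down(ya))
bot.servo_line([s[0],s[1],271],speed=200)
print('f0',bot.read_ft_force())
e=hg+4*x
print(bot.servo_line([e[0],e[1],271],speed=100,until_force=25),bot.read_ee_pos(),e,bot.read_ft_force())
bot.servo_line([s[0],s[1],271],speed=200)
bot.servo_line([s[0],s[1],400],speed=250)
bot.move_gripper(85)
# look from above the drive
sh=np.array([587,46.])
bot.move_to([sh[0]-60,sh[1],450],down(np.pi/2 if abs(bot.ik([527,46,450],down(np.pi/2))[5])<1.6 else -np.pi/2))
w=eyes.read_camera('wrist');w['pose']=pose(w);np.save('w1.npy',w,allow_pickle=True);cv2.imwrite('pics/w1.png',w['image'])
print(w['pose'],proj(w,[587,46,166]))
t=eyes.read_camera('top');cv2.imwrite('pics/t2.png',t['image']);P=cloud(t)
m=(np.hypot(P[...,0]-470,P[...,1]-296)<45)&(P[...,2]>92)&(P[...,2]<125);print('tog',np.median(P[m],0))
print(bot.read_clock(),bot.read_joint_positions())
E
```

```text
60.43421814289978 254.28781590178372 193.42876692067736 [[-0.0, -0.96, -0.28, 71.349], [1.0, -0.0, -0.001, 0.586], [0.001, -0.28, 0.96, 29.81], [0.0, 0.0, 0.0, 1.0]]
[[0.48, 0.54, 1.51, -0.0, 1.09, -1.42], [0.48, 0.54, 1.51, -0.0, 1.09, 1.72]]
f0 [0.30207601 0.24142867 0.59748397]
False [470.31399199 295.43206757 271.86837103] [469.96133128 295.27954644   0.        ] [ 0.43284436 -0.26912118  0.03600876]
(array([[ 5.11472509e-04,  9.59961490e-01,  2.80131534e-01],
       [ 9.99999327e-01, -7.82620266e-04,  8.56073389e-04],
       [ 1.04103410e-03,  2.80130908e-01, -9.59961244e-01]]), array([456.23705078,  45.67810025, 420.15928926])) [np.float64(257.25422043437504), np.float64(254.4337161754243)]
tog [456.4835062  290.67055331 109.79867761]
11.4 [ 1.80341281e-02  2.21103538e-01  1.51436392e+00  4.08480917e-05
  1.40616970e+00 -1.55266793e+00]
```

View pics/w1.png

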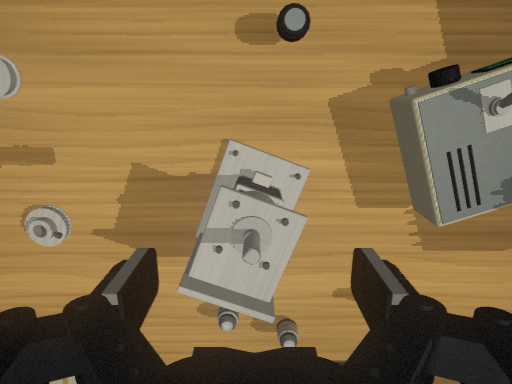

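The toggle now leans to the front (off). The wrist view shows the shaft end at about (row 258, col 252), with the plate along the lower edge. I'll zoom in on the shaft and fit the bracket's yaw.

```bash
python3 - <<'E'
from h import *
w=np.load('w1.npy',allow_pickle=True).item()
import h
h.pose=lambda c:c['pose'] if 'pose' in c else None
P=h.cloud(w)
def reg(cx,cy,r,z0,z1):
    return (np.hypot(P[...,0]-cx,P[...,1]-cy)<r)&(P[...,2]>z0)&(P[...,2]<z1)
m=reg(600,38,110,116,128).astype(np.uint8)
Q=P[reg(600,38,85,116,128)];r=cv2.minAreaRect(Q[:,:2].astype(np.float32));print('leg',r,np.median(Q,0))
Q=P[reg(650,24,70,138,146)];v=cv2.fitLine(Q[:,:2].astype(np.float32),cv2.DIST_HUBER,0,.01,.01).ravel();print('plate',len(Q),v,np.degrees(np.arctan2(v[1],v[0])),np.median(Q,0))
Q=P[reg(587,46,25,161,170)];print('shaft top',len(Q),cv2.minAreaRect(Q[:,:2].astype(np.float32)),np.median(Q,0))
print(h.ray(w,[258,252],166))
cv2.imwrite('pics/w1c.png',cv2.resize(w['image'][205:285,200:310],(770,560),interpolation=cv2.INTER_CUBIC))
E
```

```text
leg ((599.412841796875, 37.1909294128418), (99.40853118896484, 103.03872680664062), 69.68565368652344) [596.81285495  35.0281473  121.15491607]
plate 982 [3.5472816e-01 9.3496948e-01 6.4790411e+02 1.8630037e+01] 69.22321 [648.18615817  19.14473264 142.59104783]
shaft top 267 ((586.2001342773438, 44.242549896240234), (13.702764511108398, 16.22123146057129), 50.217594146728516) [584.74731181  43.92449705 166.64017203]
[587.69921019  43.92667491 166.        ]
```

View pics/w1c.png

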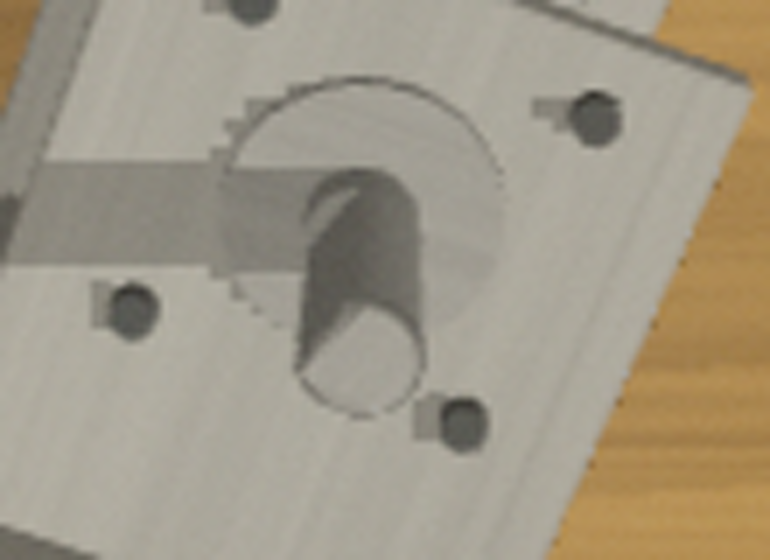

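The flat faces up-left in the image, about 230° in world. The drive's x axis is at −20.6°, so the flat needs to face 159.4°. Next: pinch the shaft and turn it −70.6°.

```bash
cat >> h.py <<'E'
AX=np.array([585.6,43.5]); DY=-20.6
def n(d): return np.array([np.cos(np.radians(d)),np.sin(np.radians(d))])
def pinch(d,z):
    "TCP pose pinching the shaft whose flat faces d degrees (closing line along the normal)"
    p=AX-1.5*n(d); return [p[0],p[1],z],down(np.radians(d))
E
python3 - <<'E'
from h import *
k=0
for off in (0,180):
    a=bot.ik(pinch(230,309)[0],down(np.radians(230+off)));b=bot.ik(pinch(159.4,309)[0],down(np.radians(159.4+off)))
    print(off,None if a is None else np.round(a,2),None if b is None else np.round(b,2))
    if a is not None and b is not None and max(abs(a[5]),abs(b[5]))<2.4 : best=off if k==0 or max(abs(a[5]),abs(b[5]))<k else best; k=max(abs(a[5]),abs(b[5])) if best==off else k
o=np.radians(best);print(best)
def pp(d,z): return pinch(d,z)[0],down(np.radians(d)+o)
bot.move_gripper(40,25)
bot.move_to(*pp(230,380)); bot.servo_line(pp(230,309)[0],speed=100,until_force=10)
f0=np.array(bot.read_ft_force())
print(bot.read_ee_pos(),f0)
bot.move_gripper(0,25)
print('grip',bot.read_grip_width(),bot.read_grip_force(),np.array(bot.read_ft_force())-f0,bot.read_moment(),bot.read_clock())
for d in np.linspace(230,159.4,8)[1:]:
    bot.move_to(*pp(d,309))
bot.dwell(.4)
print('turned',bot.read_grip_width(),bot.read_grip_force(),np.array(bot.read_ft_force())-f0,bot.read_moment(),bot.read_clock(),bot.read_ee_pos(),pp(159.4,309)[0])
w=eyes.read_camera('wrist');w['pose']=pose(w);np.save('w2.npy',w,allow_pickle=True);cv2.imwrite('pics/w2.png',w['image'])
E
```

```text
0 [ 0.01  0.48  1.51 -0.    1.16  2.28] None
180 [ 0.01  0.48  1.51 -0.    1.16 -0.86] [ 0.01  0.48  1.51 -0.    1.16  0.37]
180
[586.70145636  44.65323486 309.7611617 ] [ 0.93151363 -0.34340885  0.13457654]
grip 12.474228774298751 25.307938717051 [-7.99773324 -4.61777129  7.12032834] [-0.79852144  1.09241917  0.01581377] 13.8167
turned 12.457058816268965 25.180851504908475 [-9.69964758 -3.62409343  7.50492204] [-0.61970334  1.36472959 -0.01684652] 16.2583 [586.67862588  42.63440634 309.72461143] [np.float64(587.0040893036085), np.float64(42.97223752739295), 309]
```

The pinch width is 12.5 mm, so the pads are on the flat, and the shaft has been turned. Next: release, then look at the shaft in the placing attitude and at the pulley in the picking attitude from the same relative height, so camera errors cancel.

```bash
python3 - <<'E'
from h import *
bot.move_gripper(40)
p=bot.read_ee_pos(); bot.servo_line([p[0],p[1],380],speed=200)
bot.move_gripper(85)
bot.move_to([AX[0],AX[1],436],down(np.radians(69.4)))
print(np.round(bot.read_joint_positions(),2))
def snap(k):
    w=eyes.read_camera('wrist');w['pose']=pose(w);w['tcp']=np.array(bot.read_ee_pos());np.save(k+'.npy',w,allow_pickle=True);return w
w=snap('ws');P=cloud(w)
m=(np.hypot(P[...,0]-586,P[...,1]-44)<20)&(P[...,2]>161)&(P[...,2]<170);Q=P[m]
print('shaft',cv2.minAreaRect(Q[:,:2].astype(np.float32)),np.median(Q,0),Q[:,:2].mean(0),proj(w,[*AX,166]))
H=np.array([622.5,-226.])
bot.move_to([*H,296],down(np.radians(-30)))
print(np.round(bot.read_joint_positions(),2))
w2=snap('wp');P=cloud(w2)
m=(np.hypot(P[...,0]-622.5,P[...,1]+226)<40)
for z0,z1 in ((23,30),(11,30)):
    Q=P[m&(P[...,2]>z0)&(P[...,2]<z1)][:,:2].astype(np.float32);print(cv2.minEnclosingCircle(Q),cv2.minAreaRect(Q),Q.mean(0))
for t in ('hub_top','screw_head'):
    for r in eyes.look_for('wrist',t)[:2]:print(t,r['p'],r['pixel'],ray(w2,r['pixel'],26 if t=='hub_top' else 20))
a=w['image'][140:250,190:320];b=w2['image'][120:270,160:350]
cv2.imwrite('pics/ws.png',cv2.resize(a,(650,550),interpolation=cv2.INTER_CUBIC));cv2.imwrite('pics/wp.png',cv2.resize(b,(760,600),interpolation=cv2.INTER_CUBIC))
print(bot.read_clock())
E
```

```text
[ 0.01  0.36  1.37  0.    1.41 -1.2 ]
shaft ((586.7135620117188, 42.7250862121582), (15.24331283569336, 13.320133209228516), 70.45206451416016) [585.49590835  42.77531708 166.73662819] [585.65822094  42.96501496] [np.float64(194.38165807742377), np.float64(254.4547175619629)]
[-0.4   0.65  1.28  0.    1.22  0.12]
((623.466064453125, -225.93080139160156), 19.7756404876709) ((623.7315673828125, -228.08514404296875), (36.74058151245117, 29.885976791381836), 35.98245620727539) [ 622.1542  -227.83624]
((621.2741088867188, -230.13427734375), 27.231550216674805) ((621.1421508789062, -229.8042755126953), (53.48676300048828, 53.683509826660156), 85.52571105957031) [ 622.0337 -228.3742]
hub_top 0.73 [192.7, 253.6] [ 623.68127788 -223.77523881   26.        ]
screw_head 0.66 [190.7, 256.6] [ 625.61242101 -225.09913208   20.        ]
20.5083
```

View pics/ws.png

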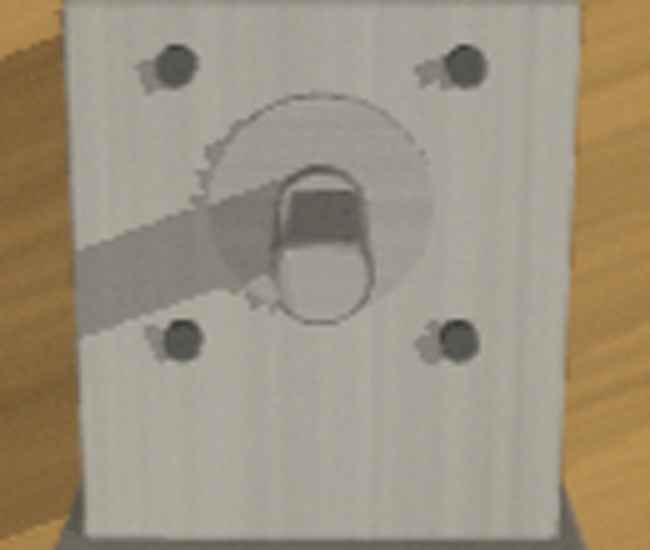

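View pics/wp.png

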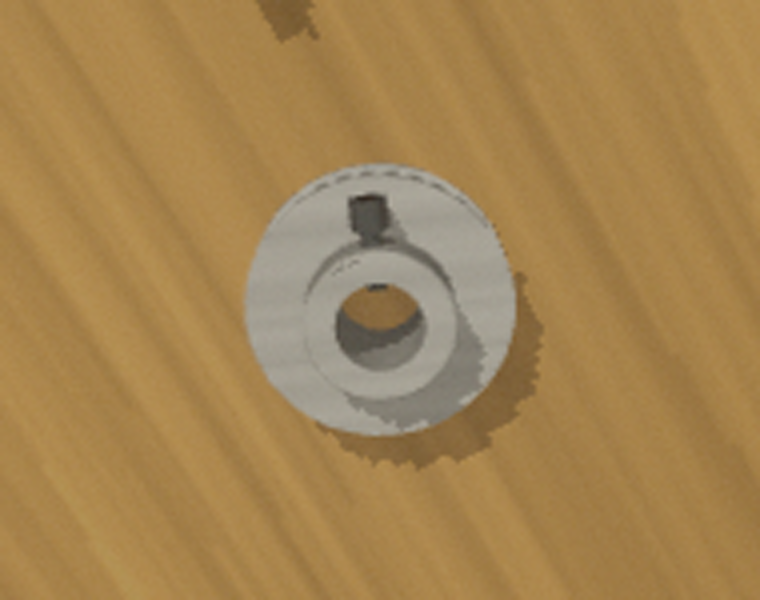

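The shaft end projects within half a pixel of my estimate, and its flat now faces the bracket's open side (image up). The pulley hub centre is at pixel (200.6, 255.0), with the screw about 6.5° left of image up, so it points to roughly 66.5° in world. Next is the pick.

```bash
python3 - <<'E'
from h import *
import h
w=np.load('wp.npy',allow_pickle=True).item()
h.pose=lambda c:c['pose']
H=h.ray(w,[200.6,255.0],26);S=h.ray(w,[120+213/4,160+369/4],23)
v=S-H;print(H,S,np.hypot(*v[:2]),np.degrees(np.arctan2(v[1],v[0])))
sa=np.degrees(np.arctan2(v[1],v[0])); assert 55<sa<75
q=down(np.radians(sa-90))
bot.move_gripper(68,40)
bot.move_to([H[0],H[1],230],q)
bot.servo_line([H[0],H[1],178],speed=150)
print('touch',bot.servo_line([H[0],H[1],152],speed=25,until_force=4),bot.read_ee_pos())
z=bot.read_ee_pos()[2]+6
bot.servo_line([H[0],H[1],z],speed=50)
bot.move_gripper(30,40)
p=bot.read_ee_pos();print('grip',bot.read_grip_width(),bot.read_grip_force(),p,bot.read_ft_force())
bot.servo_line([p[0],p[1],p[2]+30],speed=60)
c=eyes.read_camera('wrist');cv2.imwrite('pics/g.png',c['image'])
print(bot.read_grip_width(),bot.read_grip_force(),bot.read_ft_force(),bot.read_clock())
np.save('grip.npy',dict(z=p[2],yaw=sa-90))
E
```

```text
[ 621.46605312 -229.84686429   26.        ] [ 629.99709517 -210.81201099   23.        ] 20.859154306504745 65.85902790157682
touch True [ 621.54906092 -229.86340804  166.35341311]
grip 52.5906080796778 42.46398075018078 [ 621.50848071 -229.87161601  172.48577575] [-0.27274097  0.35343268  3.76968998]
52.7162462921929 42.080879942514 [-0.68262802  0.64030215 -1.62549502] 23.5417
```

View pics/g.png

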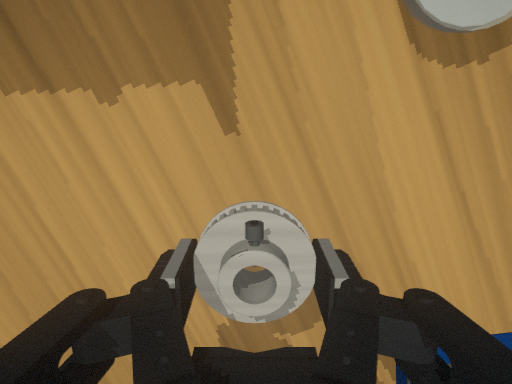

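The pulley is held squarely with the screw straight up in the image. Hub centre is at about (282, 254).

```bash
python3 - <<'E'
from h import *
g=np.load('grip.npy',allow_pickle=True).item()
c=eyes.read_camera('wrist');p=np.array(bot.read_ee_pos())
im=cv2.cvtColor(c['image'],cv2.COLOR_BGR2GRAY)
print('expect',proj(c,p-[0,0,146.5]),'circles',cv2.HoughCircles(im,cv2.HOUGH_GRADIENT_ALT,1,5,param1=150,param2=.6,minRadius=15,maxRadius=70))
P=cloud(c);z=p[2]-146.5
m=(np.hypot(P[...,0]-p[0],P[...,1]-p[1])<17)&(abs(P[...,2]-z)<5);Q=P[m]
A=np.c_[Q[:,:2]-p[:2],np.ones(len(Q))];print('plane',np.linalg.lstsq(A,Q[:,2]-z,rcond=None)[0],cv2.minEnclosingCircle((Q[:,:2]-p[:2]).astype(np.float32)))
q=down(np.radians(69.4))
bot.servo_line([p[0],p[1],330],speed=200)
bot.move_to([*AX,365],q)
f0=np.array(bot.read_ft_force())
bot.servo_line([*AX,343],speed=80)
hit=bot.servo_line([*AX,g['z']+140],speed=30,until_force=10)
print(hit,g['z']+140,bot.read_ee_pos(),np.array(bot.read_ft_force())-f0,bot.read_moment(),bot.read_grip_width(),bot.read_clock())
E
```

```text
expect [np.float64(282.2043863431869), np.float64(253.62025791098546)] circles [[[250.       267.        64.391624]
  [271.       278.        61.297028]
  [283.       290.        63.290527]
  [250.       267.        56.98836 ]
  [255.       281.        41.348804]
  [255.       281.        34.4461  ]
  [250.       267.        45.27152 ]
  [269.       239.        30.741018]
  [234.       242.        32.169678]
  [255.       281.        20.355787]
  [203.       319.        22.598843]
  [303.       325.        22.273403]]]
plane [-0.0095326  -0.01872357  0.18110699] ((0.4715840816497803, 0.2377457618713379), 16.53843879699707)
False 312.48577575051144 [585.61597224  43.48984157 312.68471487] [0.3866226 0.6843965 0.6981924] [-0.04443395  0.01899281  0.028792  ] 52.88534841447708 27.0917
```

It went down with no contact force. I'll check the fit.

```bash
python3 - <<'E'
from h import *
bot.dwell(.3)
c=eyes.read_camera('wrist');p=np.array(bot.read_ee_pos());P=cloud(c)
print(proj(c,[p[0],p[1],166]),bot.read_ft_force(),bot.read_grip_force())
for r0,r1 in ((0,4.5),(10,14)):
    d=np.hypot(P[...,0]-p[0],P[...,1]-p[1]);m=(d>=r0)&(d<r1)&(P[...,2]>100);print(r0,np.percentile(P[m][:,2],[10,50,90]))
t=eyes.read_camera('top');Pt=cloud(t)
m=(np.hypot(Pt[...,0]-466,Pt[...,1]-294)<45)&(Pt[...,2]>92)&(Pt[...,2]<125);print('tog',np.median(Pt[m],0))
cv2.imwrite('pics/f.png',cv2.resize(c['image'][215:355,170:340],(680,560),interpolation=cv2.INTER_CUBIC))
E
```

```text
[np.float64(281.22267577081993), np.float64(254.7793850023412)] [-0.75791164 -0.34680735 -1.14212115] 42.163664773106575
0 [166.19145354 166.98173911 167.67336654]
10 [166.43063705 215.37869144 223.617913  ]
tog [457.63384359 291.58649394 108.4567495 ]
```

View pics/f.png

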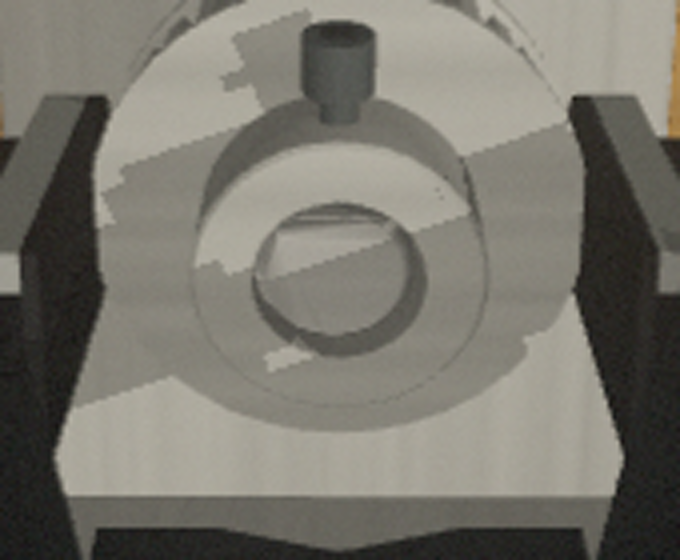

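The shaft end sits in the bore, flush with the hub and centred, with its flat under the screw. The toggle is still off. Handing in.

```bash
python3 -c "
from h import *
print(bot.finish_job(),bot.read_clock())"
```

```text
the job is handed in; nothing more can be done
the job is handed in; nothing more can be done
```

I handed the job in with the controller off, the flat facing the open side, and the pulley seated flush with its screw over the flat and still gripped at about 42 N; the judge's verdict was not shown.

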